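# Test two spring stops and scrap the one that sticks

### The job

Press the brass plunger of each of the two spring stops fully down and let it go. The good one springs back up: leave it standing where it is. The one whose plunger sticks down is a reject: put it into the green bowl.

Things in the scene. Friction and masses are not known exactly. Their poses are not given: they have to be found in the camera images.
- stop_a_barrel (a point): Spring stop A, loose (0.33 kg), upright on the bench: aluminium barrel 40 mm in diameter, top 50 mm above the bench, on a dark steel foot flange 54 mm across, 5 mm thick; a brass plunger cap on top. Point: centre of the barrel, 25 mm above the underside of the foot; z up its axis. Grasp the barrel. A and B look alike, either may stand at either place, and one of the two sticks.
- stop_b_barrel (a point): Spring stop B, same make, look and sizes as stop A. Point: centre of its barrel, 25 mm above the underside of its foot; z up its axis.
- stop_a_plunger (a joint): How far stop A's plunger is pressed down, m: 0 = up (as at the start), 0.018 = fully down. Brass cap 28 mm across, 6 mm thick, on the barrel's axis; its flat top is 74 mm above the bench when up, 56 mm fully down. The push takes up to 13 N. A good plunger is back up within 1 s of letting go; a sticking one stays down.
- stop_b_plunger (a joint): The same for stop B's plunger.
- scrap_bowl: Green turned bowl for rejects, open at the top, 155 mm across the rim and 77 mm high, fixed to the bench; origin at the centre of its underside, z up. Its inner floor is about 10 mm above the underside and about 55 mm across; the wall flares out from there to the thin rim.
Mind the look-alikes: they are no part of the job. There is more than one size of the scrap_bowl; the job needs the larger.

How it is judged:
On the way:
1. the plunger of the good stop, standing on the bench, comes back up from a full press (((value of joint stop_a_plunger between 0.012 and 0.0165 m and velocity of joint stop_a_plunger below -0.01 m/s and height (world z) of stop_a_barrel below 0.035 m and angle between stop_a_barrel's own z axis and vertical below 0.17 rad) or (value of joint stop_b_plunger between 0.012 and 0.0165 m and velocity of joint stop_b_plunger below -0.01 m/s and height (world z) of stop_b_barrel below 0.035 m and angle between stop_b_barrel's own z axis and vertical below 0.17 rad))), for 0.02 s.
At the end, for the whole second after the job is handed in: Good stop: upright within 10 degrees, within 30 mm of its start, plunger back up within 3 mm. Sticking stop: in the bowl (barrel centre within 60 mm of its axis, under 75 mm above its underside), plunger still down by over 12 mm (((value of joint stop_b_plunger below 0.003 m and distance of stop_b_barrel from where it was at the start of the episode below 0.03 m and angle between stop_b_barrel's own z axis and vertical below 0.17 rad and value of joint stop_a_plunger above 0.012 m and horizontal distance between stop_a_barrel and scrap_bowl below 0.06 m and z of stop_a_barrel in the frame of scrap_bowl below 0.075 m) or (value of joint stop_a_plunger below 0.003 m and distance of stop_a_barrel from where it was at the start of the episode below 0.03 m and angle between stop_a_barrel's own z axis and vertical below 0.17 rad and value of joint stop_b_plunger above 0.012 m and horizontal distance between stop_b_barrel and scrap_bowl below 0.06 m and z of stop_b_barrel in the frame of scrap_bowl below 0.075 m))); the robot touches nothing.
It also fails if it takes over 64 s, if anything falls off the work surface, if the arm or the gripper's body presses on something with over 40 N, if the wrist force passes 120 N, or if a joint passes its speed limit or range.

### The arm

A 6-joint arm with a two-finger parallel gripper is mounted at the origin on a cart in front of the work surface, level with it; the furniture and walls round the work are solid. World frame = base frame: x ahead of the robot, y to its left, z up, the work surface at z = 0. Lengths are in m, angles in rad, forces in N, time in s.
With the tool pointing down it reaches from about 0.35 to 0.85 m from the base axis. Payload 8.1 kg.
Tool frame: the origin (TCP) lies at the centre of the arm's flange, where the gripper is bolted on; the fingertips stand 186 mm ahead of it and the grasp point (between the pads) lies 167 mm ahead of it; z points along the fingers, y is the line along which they close (so a half turn about z gives the same grasp; the last joint's range is limited). The gripper opens to 93 mm and grips with 3 to 60 N. Pads are 15 mm wide; open, the fingers measure 128 mm over their backs; the gripper's body (75 mm by 188 mm) begins 65 mm behind the grasp point.
Start: joints at [1.072, 0.13, 1.488, -0, 1.523, -0.085], TCP at [0.241, 0.549, 0.405] pointing down, gripper open.
Joint ranges: [-2.96, 2.96], [-0.89, 2.26], [0.02, 2.5], [-1.34, 4.48], [0, 2.73], [-2.66, 2.66]. Speed limits (rad/s): [2.39, 2.39, 2.79, 3.14, 3.14, 3.14].

### API

Orientations are given as a rotation vector (axis times angle).
In Python, from plant import robot gives the robot as it stands.
- The arm moves only by the tool apply_moves, never from a script. Its argument "series" is a list of rows, each a list of 2 entries, a list of its own where there are three numbers: the shift along the tool's x, y, z in mm, then the turn, a rotation vector about the tool's x, y, z in rad. A call has 1 to 12 rows; each row shifts and turns the commanded pose from where the row before left it, along the tool's axes as they then stand; what a row does not reach is not made up. A row lasts 1/12 s, in which the tool goes at most 41.7 mm and 7.16 degrees, less where a joint would pass 70% of its speed; a pose out of reach is approached as far as the arm can. A call is refused whole if a number of a shift passes 41.7 or a number of a turn 0.125, either way. A call with a gripper value outside its range is refused whole. "claw" is the opening, from 0 (shut) to 1 (fully open), set as the call begins (left out, the last holds). The fingers move at their own pace and stop on an object; "newtons" is the grip in N (left out, the last holds). Time passes only in rows, so rows that do not move let the fingers close. It gives the time, the measured TCP pose, the force, the opening and the grip force at its end, in the units of the state.
- robot.read_state(): the state, without advancing time (a new reading comes with each control period).
- robot.read_camera(name): name is "scene" or "top" or "wrist"; returns (picture, depth): 400x640x3 uint8, blue, green, red; 400x640 float32, m along the optical axis (not along the pixel's ray), 0 where there is no reading.
- robot.calibration(name): a dict with "fx", "fy", "cx", "cy" (pixels), "extrinsics" (4x4, takes a point from world to camera coordinates). Camera axes: x right, y down, z forward; pixel columns grow to the right and rows downward; lengths in m; the calibration is good to about 2 mm. A picture is of the moment at which its call begins: read the wrist's pose just before it. calibration takes no time and is no camera call; for the wrist camera it gives the pose at the moment of the call.
- robot.close_job(): hands the job in; it is judged then, once.
The state is a dict: "t": time; "q": joint angles; "dq": joint speeds; "joint_torque": joint torques, N m; "tool_pos": TCP position; "orientation": TCP orientation; "force": force on the tool from outside, world axes, zero at the start; "wrist_torque": the same for the moment, N m; "opening": finger opening in m; "gripper_force": force on a finger pad.
Only numpy, scipy, OpenCV 4.12 (cv2) and the standard library are available. Lean on these libraries where they do the work, as an engineer would, in place of code of your own. Each camera call takes 0.05 s, during which the arm holds its last target. There are 200 camera calls.

## Working session

There is one attempt and no reset: what is moved stays moved. The work goes in short steps, Python scripts to look and compute and a tool call to move; the robot and the scene stay as the last step left them, time stands still between calls to the robot, and variables do not carry over. Pictures are saved under pics/ and viewed, at most 10 in all, crops included, and the job is handed in when it is done.

Besides the shell and the picture viewer there is one more tool, called after "Emit:" as name(argument=value, ...) on one line, values as JSON. apply_moves: Moves the arm, as the interface text tells. Its arguments: {"type":"object","properties":{"series":{"type":"array"},"claw":{"type":"number"},"newtons":{"type":"number"}},"required":["series"]}

```bash
ls; mkdir -p pics
python3 - <<'E'
from plant import robot
import cv2,numpy as np
s=robot.read_state();print({k:np.round(v,3) for k,v in s.items()})
for n in("top","scene"):
    p,d=robot.read_camera(n);c=robot.calibration(n);np.savez("/tmp/%s.npz"%n,p=p,d=d,E=c["extrinsics"],k=[c[x] for x in("fx","fy","cx","cy")])
    cv2.imwrite("pics/%s0.png"%n,p);print(n,c)
E
```

```text
pics
{'t': np.float64(0.0), 'q': array([ 1.072,  0.131,  1.489,  0.   ,  1.523, -0.085]), 'dq': array([ 0.   , -0.001, -0.001,  0.001, -0.   ,  0.001]), 'joint_torque': array([ 2.0000e-03, -5.5985e+01, -4.9176e+01,  7.7000e-02,  3.5000e-02,
       -0.0000e+00]), 'tool_pos': array([0.241, 0.549, 0.404]), 'orientation': array([-6.450e-01, -3.074e+00,  3.000e-03]), 'force': array([ 0.084, -0.992, -1.552]), 'wrist_torque': array([-0.035, -0.008, -0.022]), 'gripper_force': np.float64(0.0), 'opening': np.float64(0.093)}
top {'fx': 384.17349395292763, 'fy': 384.17349395292763, 'cx': 321.23454528709425, 'cy': 206.25996029326188, 'extrinsics': array([[-0.01675998, -0.99883934, -0.04515608,  0.07140153],
       [-0.99324323,  0.02181902, -0.11398165,  0.52043016],
       [ 0.11483462,  0.04294064, -0.9924561 ,  0.8887181 ],
       [ 0.        ,  0.        ,  0.        ,  1.        ]])}
scene {'fx': 414.54200120999076, 'fy': 414.54200120999076, 'cx': 311.2162044459137, 'cy': 203.1439062507595, 'extrinsics': array([[ 0.88007535, -0.47433607, -0.02174116, -0.4369372 ],
       [-0.23202254, -0.38963992, -0.89126106,  0.20471379],
       [ 0.41428604,  0.78942132, -0.45296915,  0.68540665],
       [ 0.        ,  0.        ,  0.        ,  1.        ]])}
```

View pics/top0.png

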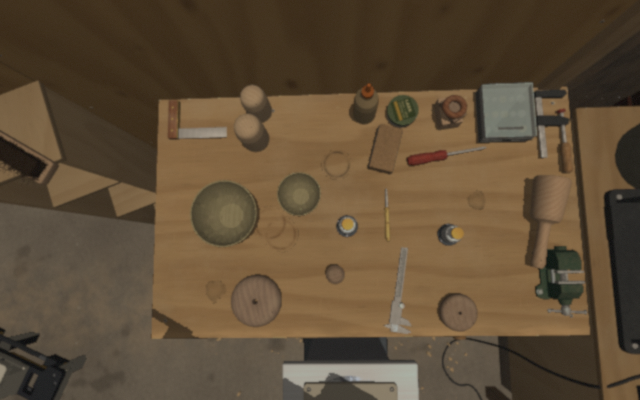

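View pics/scene0.png

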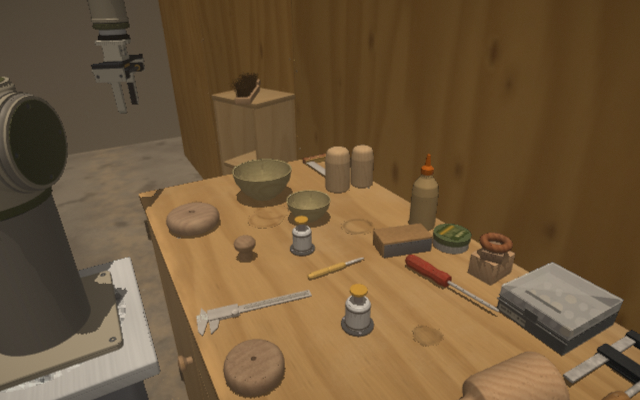

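The top view shows the stops at about (347,225) and (452,234), the large bowl at (225,213) and the small look-alike bowl at (299,194). In the scene view the stops' caps are at (302,220) and (359,291), and the large bowl is at (262,180).

```bash
cat > h.py <<'E'
import numpy as np,cv2
def ray(E,k,u,v):
    R,t=E[:3,:3],E[:3,3]; d=R.T@np.array([(u-k[2])/k[0],(v-k[3])/k[1],1.]); return -R.T@t,d
def plane(E,k,u,v,z):
    c,d=ray(E,k,u,v); return c+d*(z-c[2])/d[2]
def tri(rs):
    A=np.zeros((3,3));b=np.zeros(3)
    for c,d in rs:
        d=d/np.linalg.norm(d);P=np.eye(3)-np.outer(d,d);A+=P;b+=P@c
    return np.linalg.solve(A,b)
def brass(p,boxes,smin=150):
    h=cv2.cvtColor(p,cv2.COLOR_BGR2HSV);m=cv2.inRange(h,(15,smin,90),(28,255,255));o=[]
    for x0,x1,y0,y1 in boxes:
        n,l,s,c=cv2.connectedComponentsWithStats(m[y0:y1,x0:x1]);i=1+np.argmax(s[1:,4]) if n>1 else 0
        o.append((c[i]+[x0,y0],s[i]))
    return o
E
python3 - <<'E'
from h import *
D={n:np.load("/tmp/%s.npz"%n) for n in("top","scene")}
B={"top":[(335,360,212,240),(438,466,222,248)],"scene":[(288,318,210,232),(342,376,280,304)]}
r={}
for n in D:
    o=brass(D[n]["p"],B[n]);print(n,o);r[n]=[ray(D[n]["E"],D[n]["k"],*c) for c,_ in o]
    for c,_ in o: print(plane(D[n]["E"],D[n]["k"],*c,.072))
for i in(0,1): print("tri",tri([r[n][i] for n in r]))
# depth points
for n,bx in(("top",(185,262,178,250)),):
    d=D[n]["d"];E=D[n]["E"];k=D[n]["k"];x0,x1,y0,y1=bx
    v,u=np.mgrid[y0:y1,x0:x1];z=d[y0:y1,x0:x1].ravel();X=np.c_[(u.ravel()-k[2])/k[0]*z,(v.ravel()-k[3])/k[1]*z,z][z>0]
    W=(X-E[:3,3])@E[:3,:3];R=W[W[:,2]>.066];print("rim z",R[:,2].max(),len(R));c,_=cv2.minEnclosingCircle(R[:,:2].astype(np.float32)*1000);print("rim",c,_)
for i,(x0,x1,y0,y1) in enumerate(B["top"]):
    d=D["top"]["d"];v,u=np.mgrid[y0:y1,x0:x1];z=d[y0:y1,x0:x1].ravel();X=np.c_[(u.ravel()-k[2])/k[0]*z,(v.ravel()-k[3])/k[1]*z,z][z>0]
    W=(X-E[:3,3])@E[:3,:3];R=W[W[:,2]>.06];print("cap",len(R),R.mean(0),R.min(0),R.max(0))
E
```

```text
top [(array([346.88059701, 223.56716418]), array([ 8,  8,  9,  9, 67], dtype=int32)), (array([457.2, 232.6]), array([14,  6, 11, 10, 90], dtype=int32))]
[0.47619841 0.00195792 0.072     ]
[ 0.45108871 -0.24356665  0.072     ]
scene [(array([300.65979381, 219.48453608]), array([ 6,  6, 14,  8, 97], dtype=int32)), (array([358.23857868, 289.64467005]), array([  8,   3,  18,  14, 197], dtype=int32))]
[ 0.47105091 -0.00517181  0.072     ]
[ 0.44679642 -0.24886808  0.072     ]
tri [0.47567583 0.00222161 0.06725187]
tri [ 0.45066939 -0.24456379  0.06759719]
rim z 0.08204530449416063 596
rim (505.4187927246094, 285.6595764160156) 77.56622314453125
cap 115 [0.47519865 0.00063301 0.07368276] [ 0.46150423 -0.01191778  0.07006943] [0.48879184 0.01315209 0.07739857]
cap 125 [ 0.44994772 -0.24314119  0.07265492] [ 0.43681319 -0.25699014  0.0685385 ] [ 0.46359581 -0.23000347  0.07634489]
```

Emit:
apply_moves(series=[[[0,0,0],[0,0,-0.1035]],[[0,0,0],[0,0,-0.1035]],[[0,0,0],[0,0,-0.1035]],[[0,0,0],[0,0,-0.1035]],[[-15.6,-36.5,0],[0,0,0]],[[-15.6,-36.5,0],[0,0,0]],[[-15.6,-36.5,0],[0,0,0]],[[-15.6,-36.5,0],[0,0,0]],[[-15.6,-36.5,0],[0,0,0]],[[-15.6,-36.5,0],[0,0,0]],[[-15.6,-36.5,0],[0,0,0]],[[-15.6,-36.5,0],[0,0,0]]], claw=0, newtons=20)

```text
t: 1.1
tool_pos: [0.3662, 0.2556, 0.4044]
orientation: [0.001, -3.141, 0.0]
force: [1.2, 1.0, 0.0]
opening: 0.0177
gripper_force: 0.0
```

Emit:
apply_moves(series=[[[-15.6,-36.5,0],[0,0,0]],[[-15.6,-36.5,0],[0,0,0]],[[-15.6,-36.5,0],[0,0,0]],[[-15.6,-36.5,10],[0,0,0]],[[-15.6,-36.5,20],[0,0,0]],[[-15.6,-36.5,25],[0,0,0]],[[-15.6,-36.5,25],[0,0,0]],[[0,0,0],[0,0,0]],[[0,0,0],[0,0,0]]])

```text
t: 1.85
tool_pos: [0.4704, 0.0108, 0.3295]
orientation: [-0.006, -3.137, -0.001]
force: [-0.6, -0.2, 0.2]
opening: 0.0007
gripper_force: 0.0
```

```bash
cat >> h.py <<'E'
from scipy.spatial.transform import Rotation as Ro
def delta(s,tgt,yaw_y=np.array([0,1.,0])):
    R=Ro.from_rotvec(s["orientation"]);W=Ro.from_matrix(np.c_[[-1,0,0],[0,1,0],[0,0,-1.]])
    print("t",round(float(s["t"]),2),"pos",np.round(s["tool_pos"],4),"shift mm",np.round(R.inv().apply(np.array(tgt)-s["tool_pos"])*1000,1),"turn",np.round((R.inv()*W).as_rotvec(),4),"F",np.round(s["force"],1),"open",round(float(s["opening"]),4))
E
python3 - <<'E'
from h import *
from plant import robot
s=robot.read_state();delta(s,[.475,.001,.270])
c=robot.calibration("wrist");p,d=robot.read_camera("wrist");cv2.imwrite("pics/w1.png",p)
np.savez("/tmp/w1.npz",p=p,d=d,E=c["extrinsics"],k=[c[x] for x in("fx","fy","cx","cy")])
E
```

```text
t 1.85 pos [0.4704 0.0108 0.3295] shift mm [-4.9 -9.8 59.4] turn [ 0.0004 -0.0045 -0.0036] F [-0.6 -0.2  0.2] open 0.0007
```

View pics/w1.png

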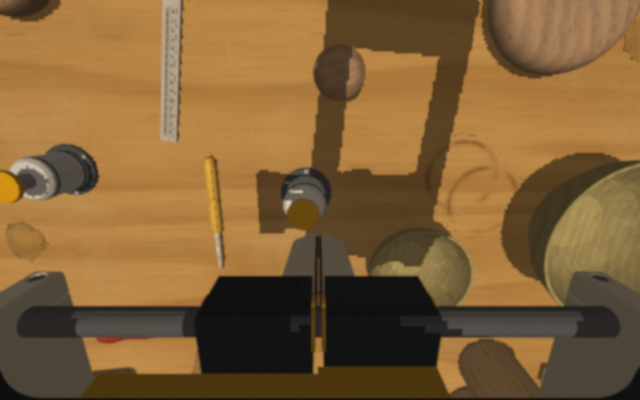

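The wrist view shows the near stop's cap at (303,213) and the other cap at (8,187). The closed fingertips are near column 318, and the tips' small footprint matters for centring.

Run:
```python
from h import *
from plant import robot
D=np.load("/tmp/w1.npz");E,k,d=D["E"],D["k"],D["d"]
h=cv2.cvtColor(D["p"],cv2.COLOR_BGR2HSV);print(h[215,303],h[187,5])
m=cv2.inRange(h,(15,150,60),(30,255,255))
sub=m[190:236,280:330];v,u=np.nonzero(sub);u+=280;v+=190
(cx,cy),r=cv2.minEnclosingCircle(np.c_[u,v].astype(np.float32));print(cx,cy,r,u.mean(),v.mean(),len(u))
w=ray(E,k,cx,cy);print("plane",plane(E,k,cx,cy,.074),"depth",[np.median(d[v,u])])
T=np.load("/tmp/top.npz");print("tri",tri([w,ray(T["E"],T["k"],346.9,223.6)]))
z=d[v,u];X=np.c_[(u-k[2])/k[0]*z,(v-k[3])/k[1]*z,z];W=(X-E[:3,3])@E[:3,:3];W=W[W[:,2]>.069];print(len(W),W.mean(0),W.min(0),W.max(0))
delta(robot.read_state(),[.475,.001,.270])
```

```text
[ 19 218 103] [ 20 232 208]
301.5 216.5 27.72193145751953 301.13960703205794 216.81282316442605 967
plane [ 0.47598575 -0.00222844  0.074     ] depth [np.float32(0.25145626)]
tri [ 4.75639720e-01 -7.04018132e-05  7.55402944e-02]
782 [ 0.47387222 -0.00091728  0.07600095] [ 0.38760271 -0.01459016  0.071309  ] [0.48851666 0.01160825 0.31025657]
t 1.9 pos [0.4706 0.012  0.3309] shift mm [ -4.5 -11.   60.8] turn [ 0.0006 -0.0022 -0.0019] F [-0.4  0.6  0.9] open 0.0005
```

Emit:
apply_moves(series=[[[-4.5,-12,0],[0,0,0]],[[0,0,20],[0,0,0]],[[0,0,20],[0,0,0]],[[0,0,20],[0,0,0]],[[0,0,0],[0,0,0]],[[0,0,0],[0,0,0]],[[0,0,0],[0,0,0]]])

```text
t: 2.48
tool_pos: [0.476, 0.0008, 0.2733]
orientation: [-0.002, 3.139, -0.0]
force: [-0.5, 0.4, 0.0]
opening: 0.0005
gripper_force: 0.0
```

Run:
```python
from h import *
from plant import robot
delta(robot.read_state(),[.475,.000,.242])
```

```text
t 2.48 pos [0.476  0.0008 0.2733] shift mm [ 1.1 -0.8 31.3] turn [-0.0002  0.0021  0.0015] F [-0.5  0.4  0. ] open 0.0005
```

Emit:
apply_moves(series=[[[0,0,9],[0,0,0]],[[0,0,9],[0,0,0]],[[0,0,6],[0,0,0]],[[0,0,4],[0,0,0]],[[0,0,3],[0,0,0]],[[0,0,0],[0,0,0]],[[0,0,0],[0,0,0]],[[0,0,0],[0,0,0]]])

```text
t: 3.15
tool_pos: [0.4769, 0.0004, 0.2423]
orientation: [-0.0, 3.136, -0.0]
force: [1.9, 1.1, 7.5]
opening: 0.0005
gripper_force: 3.7
```

Emit:
apply_moves(series=[[[0,0,1.5],[0,0,0]],[[0,0,1.5],[0,0,0]],[[0,0,0],[0,0,0]],[[0,0,0],[0,0,0]],[[0,0,0],[0,0,0]]])

```text
t: 3.57
tool_pos: [0.4773, 0.0004, 0.242]
orientation: [-0.001, 3.136, -0.0]
force: [-10.8, 2.1, 34.3]
opening: 0.0007
gripper_force: 17.0
```

Emit:
apply_moves(series=[[[0,0,-6],[0,0,0]],[[0,0,-6],[0,0,0]],[[0,0,-6],[0,0,0]],[[0,0,-8],[0,0,0]],[[0,0,-12],[0,0,0]],[[0,0,-20],[0,0,0]],[[0,0,-25],[0,0,0]],[[0,0,-25],[0,0,0]],[[0,0,0],[0,0,0]],[[0,0,0],[0,0,0]],[[0,0,0],[0,0,0]],[[0,0,0],[0,0,0]]])

```text
t: 4.57
tool_pos: [0.4749, 0.0004, 0.3444]
orientation: [0.0, -3.14, -0.0]
force: [0.0, 0.6, 0.4]
opening: 0.0002
gripper_force: 0.0
```

```bash
cat >> h.py <<'E'
def cap(robot,box,T=None,name=None):
    c=robot.calibration("wrist");E=c["extrinsics"];k=[c[x] for x in("fx","fy","cx","cy")]
    p,d=robot.read_camera("wrist")
    if name: cv2.imwrite("pics/%s.png"%name,p)
    m=cv2.inRange(cv2.cvtColor(p,cv2.COLOR_BGR2HSV),(15,150,60),(30,255,255))
    x0,x1,y0,y1=box;v,u=np.nonzero(m[y0:y1,x0:x1]);u+=x0;v+=y0
    z=d[v,u];X=np.c_[(u-k[2])/k[0]*z,(v-k[3])/k[1]*z,z];W=(X-E[:3,3])@E[:3,:3]
    print("px",u.mean(),v.mean(),len(u),"depth pts median",np.median(W,0),"z pct",np.percentile(W[:,2],[10,50,90]))
    return ray(E,k,u.mean(),v.mean())
E
python3 - <<'E'
from h import *
from plant import robot
delta(robot.read_state(),[.450,-.244,.270])
cap(robot,(270,345,150,245),name="w2")
T=robot.calibration("top");p,d=robot.read_camera("top")
print(brass(p,[(335,360,212,240),(438,466,222,248)],130))
cv2.imwrite("pics/t2.png",cv2.resize(p[180:280,290:490],None,fx=3,fy=3))
E
```

```text
t 4.57 pos [4.749e-01 4.000e-04 3.444e-01] shift mm [  24.8 -244.4   74.4] turn [ 0.0002 -0.0021  0.0001] F [0.  0.6 0.4] open 0.0002
px 296.70024841291746 189.6306927960254 3623 depth pts median [ 0.47408754 -0.03035832  0.00055735] z pct [-0.0004854   0.00055735  0.0563244 ]
[(array([347. , 225.5]), array([  0,   0,  25,  28, 700], dtype=int32)), (array([457.425     , 232.58333333]), array([ 13,   5,  13,  12, 120], dtype=int32))]
```

View pics/w2.png

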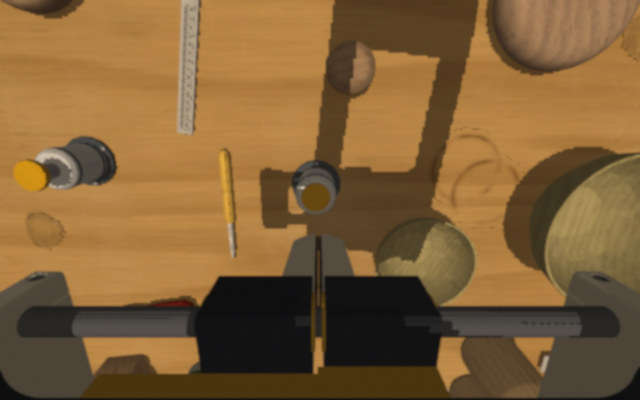

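The cap at (315,196) sits at about z = 0.056, so it has stayed down: the near stop is the reject. Next I press the other one.

Emit:
apply_moves(series=[[[3.5,-35,0],[0,0,0]],[[3.5,-35,0],[0,0,0]],[[3.5,-35,0],[0,0,0]],[[3.5,-35,0],[0,0,0]],[[3.5,-35,0],[0,0,0]],[[3.5,-35,0],[0,0,0]],[[3.5,-33,0],[0,0,0]],[[0,0,10],[0,0,0]],[[0,0,0],[0,0,0]],[[0,0,0],[0,0,0]],[[0,0,0],[0,0,0]]])

```text
t: 5.58
tool_pos: [0.451, -0.2416, 0.335]
orientation: [0.002, -3.141, -0.002]
force: [-0.8, 0.3, 0.6]
opening: 0.0006
gripper_force: 0.0
```

Run:
```python
from h import *
from plant import robot
delta(robot.read_state(),[.450,-.244,.270])
c=robot.calibration("wrist");E=c["extrinsics"];k=[c[x] for x in("fx","fy","cx","cy")]
p,d=robot.read_camera("wrist")
v,u=np.mgrid[100:245,240:400];u=u.ravel();v=v.ravel();z=d[v,u];X=np.c_[(u-k[2])/k[0]*z,(v-k[3])/k[1]*z,z];W=(X-E[:3,3])@E[:3,:3]
g=(W[:,2]>.068)&(W[:,2]<.082)&(z>0);W=W[g];print(len(W),np.median(W,0),W[:,:2].min(0),W[:,:2].max(0),u[g].mean(),v[g].mean())
T=np.load("/tmp/top.npz");print(tri([ray(E,k,u[g].mean(),v[g].mean()),ray(T["E"],T["k"],457.2,232.6)]))
```

```text
t 5.58 pos [ 0.451  -0.2416  0.335 ] shift mm [ 0.9 -2.5 65. ] turn [ 0.0012 -0.0011  0.0011] F [-0.8  0.3  0.6] open 0.0006
807 [ 0.4489311  -0.24567276  0.07417958] [ 0.43580441 -0.25862838] [ 0.46341633 -0.23204988] 312.4820322180917 204.76084262701363
[ 0.45139246 -0.24537183  0.06634561]
```

Emit:
apply_moves(series=[[[1,-3.5,0],[0,0,0]],[[0,0,25],[0,0,0]],[[0,0,25],[0,0,0]],[[0,0,12],[0,0,0]],[[0,0,8],[0,0,0]],[[0,0,8],[0,0,0]],[[0,0,8],[0,0,0]],[[0,0,6],[0,0,0]],[[0,0,0],[0,0,0]],[[0,0,0],[0,0,0]]])

```text
t: 6.47
tool_pos: [0.4502, -0.2462, 0.244]
orientation: [-0.0, 3.141, -0.0]
force: [-0.0, 1.6, 2.9]
opening: 0.0004
gripper_force: 1.3
```

Emit:
apply_moves(series=[[[0,0,1.5],[0,0,0]],[[0,0,1.5],[0,0,0]],[[0,0,0],[0,0,0]],[[0,0,0],[0,0,0]]])

```text
t: 6.8
tool_pos: [0.4504, -0.2464, 0.2423]
orientation: [-0.0, 3.14, -0.001]
force: [-4.6, 4.9, 13.2]
opening: 0.0006
gripper_force: 6.6
```

Emit:
apply_moves(series=[[[0,0,1],[0,0,0]],[[0,0,1],[0,0,0]],[[0,0,0],[0,0,0]],[[0,0,0],[0,0,0]]])

```text
t: 7.13
tool_pos: [0.4507, -0.2466, 0.2423]
orientation: [-0.001, 3.14, -0.002]
force: [-10.8, 8.0, 28.7]
opening: 0.0008
gripper_force: 14.7
```

Emit:
apply_moves(series=[[[0,0,-5],[0,0,0]],[[0,0,-5],[0,0,0]],[[0,0,-5],[0,0,0]],[[0,0,-5],[0,0,0]],[[0,0,-7],[0,0,0]],[[0,0,-20],[0,0,0]],[[0,0,-25],[0,0,0]],[[0,0,-25],[0,0,0]],[[0,0,0],[0,0,0]],[[0,0,0],[0,0,0]],[[0,0,0],[0,0,0]],[[0,0,0],[0,0,0]]])

```text
t: 8.13
tool_pos: [0.4495, -0.2459, 0.3341]
orientation: [0.0, -3.14, -0.002]
force: [-0.4, -0.9, -0.5]
opening: 0.0002
gripper_force: 0.0
```

```bash
cat >> h.py <<'E'
def top_of(robot,lo,hi,box=(240,400,100,245),name=None):
    c=robot.calibration("wrist");E=c["extrinsics"];k=[c[x] for x in("fx","fy","cx","cy")]
    p,d=robot.read_camera("wrist")
    if name: cv2.imwrite("pics/%s.png"%name,p)
    x0,x1,y0,y1=box;v,u=np.mgrid[y0:y1,x0:x1];u=u.ravel();v=v.ravel();z=d[v,u];X=np.c_[(u-k[2])/k[0]*z,(v-k[3])/k[1]*z,z];W=(X-E[:3,3])@E[:3,:3]
    g=(W[:,2]>lo)&(W[:,2]<hi)&(z>0);W=W[g];print(len(W),np.median(W,0),W[:,:2].min(0),W[:,:2].max(0),"z99",np.percentile(W[:,2],99))
    return W
E
python3 - <<'E'
from h import *
from plant import robot
delta(robot.read_state(),[.475,0,.34])
top_of(robot,.068,.09,name="w3")
E
```

```text
t 8.13 pos [ 0.4495 -0.2459  0.3341] shift mm [-25.6 245.9  -5.6] turn [ 0.0013 -0.002   0.0002] F [-0.4 -0.9 -0.5] open 0.0002
784 [ 0.44875124 -0.24568699  0.07176796] [ 0.43560732 -0.25859252] [ 0.46271694 -0.23190668] z99 0.07318852174739203
```

View pics/w3.png

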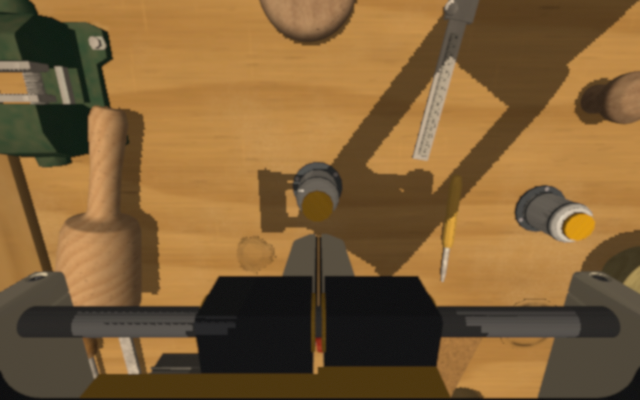

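The good stop's cap is at (317,207) and back up. The reject is at about (580,225). I'll open the claw, go back to the reject and measure it.

Emit:
apply_moves(series=[[[0,0,0],[0,0,0]],[[0,0,0],[0,0,0]],[[0,0,0],[0,0,0]],[[0,0,0],[0,0,0]],[[0,0,0],[0,0,0]],[[0,0,0],[0,0,0]]], claw=1)

```text
t: 8.68
tool_pos: [0.45, -0.2461, 0.3355]
orientation: [0.0, -3.142, -0.0]
force: [-0.3, 0.6, 0.3]
opening: 0.0359
gripper_force: 0.0
```

Run:
```python
from h import *
from plant import robot
delta(robot.read_state(),[.475,0,.34])
top_of(robot,.066,.09)
```

```text
t 8.68 pos [ 0.45   -0.2461  0.3355] shift mm [-25.1 246.1  -4.4] turn [ 0.0001 -0.0001  0.0002] F [-0.3  0.6  0.3] open 0.0359
779 [ 0.44866786 -0.24545957  0.07174603] [ 0.43590079 -0.25919397] [ 0.46256733 -0.23166857] z99 0.07333098586868658
```

Emit:
apply_moves(series=[[[-3.6,35,0],[0,0,0]],[[-3.6,35,0],[0,0,0]],[[-3.6,35,0],[0,0,0]],[[-3.6,35,0],[0,0,0]],[[-3.6,35,0],[0,0,0]],[[-3.6,35,0],[0,0,0]],[[-3.6,35,0],[0,0,0]],[[0,0,0],[0,0,0]],[[0,0,0],[0,0,0]],[[0,0,0],[0,0,0]]])

```text
t: 9.57
tool_pos: [0.4751, -0.0012, 0.3356]
orientation: [-0.002, 3.142, -0.001]
force: [-0.5, 0.1, -0.4]
opening: 0.0929
gripper_force: 0.0
```

Run:
```python
from h import *
from plant import robot
delta(robot.read_state(),[.475,0,.207])
top_of(robot,.053,.08);W=top_of(robot,.040,.053)
```

```text
t 9.57 pos [ 0.4751 -0.0012  0.3356] shift mm [1.000e-01 1.300e+00 1.286e+02] turn [-0.0005  0.0001  0.0012] F [-0.5  0.1 -0.4] open 0.0929
696 [ 0.47408379 -0.00070924  0.05650484] [ 0.4612162  -0.01440581] [0.51921593 0.07230977] z99 0.05791359907814946
754 [0.46778135 0.00147078 0.04951594] [ 0.45476824 -0.0211339 ] [0.52514961 0.07931458] z99 0.0524083965138307
```

Emit:
apply_moves(series=[[[0,0.7,25],[0,0,0]],[[0,0,25],[0,0,0]],[[0,0,25],[0,0,0]],[[0,0,25],[0,0,0]],[[0,0,18],[0,0,0]],[[0,0,10],[0,0,0]],[[0,0,0],[0,0,0]],[[0,0,0],[0,0,0]],[[0,0,0],[0,0,0]]])

```text
t: 10.42
tool_pos: [0.4759, -0.001, 0.209]
orientation: [0.001, 3.14, -0.0]
force: [-0.0, 0.3, 0.2]
opening: 0.0928
gripper_force: 0.0
```

Emit:
apply_moves(series=[[[0,0,0],[0,0,0]],[[0,0,0],[0,0,0]],[[0,0,0],[0,0,0]],[[0,0,0],[0,0,0]],[[0,0,0],[0,0,0]],[[0,0,0],[0,0,0]],[[0,0,0],[0,0,0]],[[0,0,0],[0,0,0]],[[0,0,0],[0,0,0]],[[0,0,0],[0,0,0]],[[0,0,0],[0,0,0]],[[0,0,0],[0,0,0]]], claw=0, newtons=25)

```text
t: 11.42
tool_pos: [0.4751, -0.0005, 0.2075]
orientation: [0.0, -3.141, 0.0]
force: [-0.4, -1.0, -1.0]
opening: 0.0398
gripper_force: 25.0
```

Emit:
apply_moves(series=[[[0,0,-15],[0,0,0]],[[0,0,-25],[0,0,0]],[[0,0,-30],[0,0,0]],[[0,0,-30],[0,0,0]],[[0,0,-30],[0,0,0]],[[-1,15,0],[0,0,0]],[[-3,30,0],[0,0,0]],[[-4,35,0],[0,0,0]],[[-4,35,0],[0,0,0]],[[-4,35,0],[0,0,0]],[[-4,35,0],[0,0,0]],[[-4,35,0],[0,0,0]]])

```text
t: 12.42
tool_pos: [0.4986, 0.2213, 0.3368]
orientation: [0.0, -3.14, 0.0]
force: [1.1, -0.4, -3.5]
opening: 0.039
gripper_force: 25.0
```

Emit:
apply_moves(series=[[[-4,35,0],[0,0,0]],[[-2,20,0],[0,0,0]],[[0,11,0],[0,0,0]],[[0,0,0],[0,0,0]],[[0,0,0],[0,0,0]],[[0,0,0],[0,0,0]]])

```text
t: 12.92
tool_pos: [0.5049, 0.2845, 0.3371]
orientation: [-0.001, -3.141, 0.001]
force: [-0.2, -0.2, -3.7]
opening: 0.0392
gripper_force: 25.0
```

Run:
```python
from h import *
from plant import robot
s=robot.read_state();delta(s,[.505,.286,.200])
c=robot.calibration("wrist");E=c["extrinsics"];k=[c[x] for x in("fx","fy","cx","cy")]
p,d=robot.read_camera("wrist");cv2.imwrite("pics/w4.png",p)
v,u=np.mgrid[0:400,0:640];u=u.ravel();v=v.ravel();z=d.ravel();X=np.c_[(u-k[2])/k[0]*z,(v-k[3])/k[1]*z,z];W=(X-E[:3,3])@E[:3,:3]
W=W[(z>0)&(np.hypot(W[:,0]-.505,W[:,1]-.286)<.1)&(W[:,2]>.069)&(W[:,2]<.085)];print(len(W),W.min(0),W.max(0))
A=np.c_[2*W[:,:2],np.ones(len(W))];r=np.linalg.lstsq(A,(W[:,:2]**2).sum(1),rcond=None)[0];print("rim centre",r[:2],"R",np.sqrt(r[2]+r[0]**2+r[1]**2))
```

```text
t 12.92 pos [0.5049 0.2845 0.3371] shift mm [ -0.2   1.6 137.1] turn [-0.001  -0.001  -0.0004] F [-0.2 -0.2 -3.7] open 0.0392
3101 [0.42876772 0.20703645 0.0690035 ] [0.57704705 0.36115253 0.07962446]
rim centre [0.50499831 0.28412056] R 0.07416152671035751
```

View pics/w4.png

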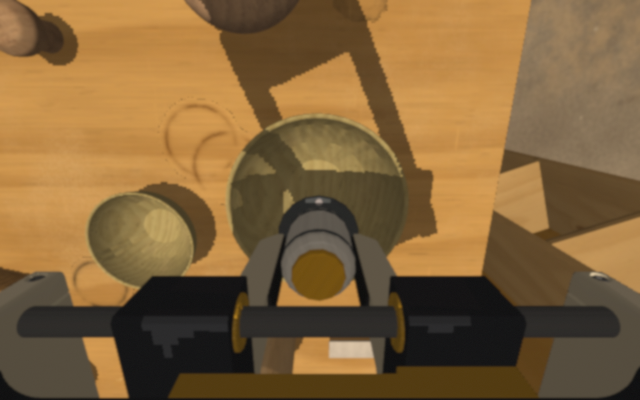

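The stop is held at (320,270), centred over the large bowl.

Emit:
apply_moves(series=[[[0,0,20],[0,0,0]],[[0,0,25],[0,0,0]],[[0,0,25],[0,0,0]],[[0,0,18],[0,0,0]],[[0,0,12],[0,0,0]],[[0,0,7],[0,0,0]],[[0,0,4],[0,0,0]],[[0,0,0],[0,0,0]],[[0,0,0],[0,0,0]],[[0,0,0],[0,0,0]]])

```text
t: 13.8
tool_pos: [0.5057, 0.2858, 0.2281]
orientation: [-0.0, 3.139, 0.001]
force: [-0.2, 0.2, -2.7]
opening: 0.0392
gripper_force: 25.0
```

Free so far; 5 mm further down, then a part-open release.

Emit:
apply_moves(series=[[[0,-1,3],[0,0,0]],[[0,0,2],[0,0,0]],[[0,0,0],[0,0,0]],[[0,0,0],[0,0,0]]])

```text
t: 14.13
tool_pos: [0.5049, 0.2846, 0.2215]
orientation: [0.0, -3.141, 0.0]
force: [-0.7, 0.0, -4.3]
opening: 0.0394
gripper_force: 25.0
```

Emit:
apply_moves(series=[[[0,0,0],[0,0,0]],[[0,0,0],[0,0,0]],[[0,0,0],[0,0,0]],[[0,0,0],[0,0,0]],[[0,0,0],[0,0,0]],[[0,0,0],[0,0,0]],[[0,0,0],[0,0,0]],[[0,0,0],[0,0,0]]], claw=0.58)

```text
t: 14.8
tool_pos: [0.505, 0.2846, 0.2216]
orientation: [-0.0, 3.142, 0.0]
force: [0.2, -0.3, -0.5]
opening: 0.054
gripper_force: 0.0
```

Emit:
apply_moves(series=[[[0,0,-10],[0,0,0]],[[0,0,-20],[0,0,0]],[[0,0,-30],[0,0,0]],[[0,0,-30],[0,0,0]],[[0,0,-30],[0,0,0]],[[0,0,-30],[0,0,0]],[[0,0,0],[0,0,0]],[[0,0,0],[0,0,0]],[[0,0,0],[0,0,0]]])

```text
t: 15.55
tool_pos: [0.5049, 0.2845, 0.3718]
orientation: [-0.0, 3.141, 0.0]
force: [0.1, -0.2, -0.5]
opening: 0.0537
gripper_force: 0.0
```

Run:
```python
from h import *
from plant import robot
s=robot.read_state();delta(s,[.505,.286,.200])
top_of(robot,.045,.066,box=(280,360,150,270),name="w5")
c=robot.calibration("top");E=c["extrinsics"];k=[c[x] for x in("fx","fy","cx","cy")]
T=np.load("/tmp/top.npz");p,d=robot.read_camera("top")
for D in(T["d"],d):
    v,u=np.mgrid[222:248,438:466];u=u.ravel();v=v.ravel();z=D[v,u];W=(np.c_[(u-k[2])/k[0]*z,(v-k[3])/k[1]*z,z]-E[:3,3])@E[:3,:3];W=W[(z>0)&(W[:,2]>.06)];print(len(W),W.mean(0),np.median(W,0))
```

```text
t 15.55 pos [0.5049 0.2845 0.3718] shift mm [ -0.    1.5 171.8] turn [0.0002 0.0004 0.0002] F [ 0.1 -0.2 -0.5] open 0.0537
2347 [0.55899673 0.28627639 0.05849134] [0.48470285 0.24334082] [0.57742115 0.33047098] z99 0.06593052952842607
125 [ 0.44994772 -0.24314119  0.07265492] [ 0.45018126 -0.24325372  0.07274108]
123 [ 0.44973646 -0.24291297  0.07041861] [ 0.45014105 -0.24287474  0.07054012]
```

View pics/w5.png

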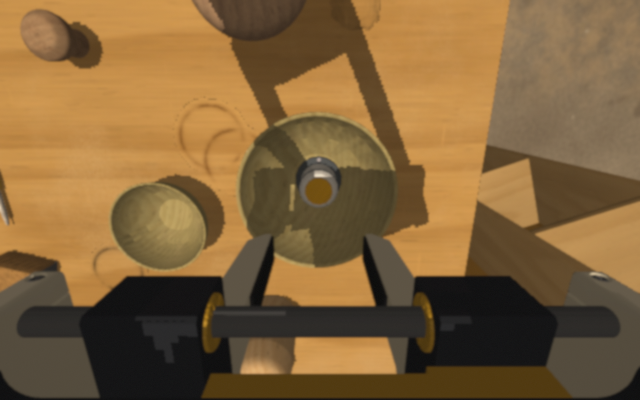

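The reject stands in the large bowl at (318,185). The good stop's cap reads about 2.2 mm lower than at the start, so I'll refine that against nearby bench pixels.

Run:
```python
from h import *
from plant import robot
T=np.load("/tmp/top.npz");d0=T["d"];E,k=T["E"],T["k"]
S=np.load("/tmp/scene.npz")
ds=[robot.read_camera("top")[1] for _ in range(6)]
R=[robot.read_camera("scene") for _ in range(4)]
def cz(D):
    v,u=np.mgrid[222:248,438:466];u=u.ravel();v=v.ravel();z=D[v,u];W=(np.c_[(u-k[2])/k[0]*z,(v-k[3])/k[1]*z,z]-E[:3,3])@E[:3,:3]
    return np.median(W[(z>0)&(W[:,2]>.06),2]),np.median(D[250:290,410:440]),np.median(D[150:215,420:470]),np.median(D[300:320,450:465])
for D in [d0]+ds: print(np.round(cz(D),4))
for p in [S["p"]]+[r[0] for r in R]: print(brass(p,[(342,376,278,308)]))
```

```text
[0.0727 0.9239 0.9437 0.8816]
[0.0705 0.9235 0.9435 0.8815]
[0.0701 0.9239 0.9435 0.8817]
[0.0704 0.9241 0.9436 0.8815]
[0.0705 0.9238 0.9436 0.8815]
[0.0705 0.9238 0.9435 0.8814]
[0.0708 0.9239 0.9436 0.8814]
[(array([358.23857868, 289.64467005]), array([  8,   5,  18,  14, 197], dtype=int32))]
[(array([358.21243523, 290.93264249]), array([  8,   7,  18,  13, 193], dtype=int32))]
[(array([358.21243523, 290.93264249]), array([  8,   7,  18,  13, 193], dtype=int32))]
[(array([358.23076923, 290.92307692]), array([  8,   6,  18,  14, 195], dtype=int32))]
[(array([358.171875  , 290.91145833]), array([  8,   7,  18,  13, 192], dtype=int32))]
```

The top and scene views both put the good plunger about 2.2 mm below its start. That is stable and within the 3 mm allowance, so I'm handing in.

```bash
python3 -c "
from plant import robot
print(robot.close_job())"
```

```text
the job is handed in; nothing more can be done
None
```

I pressed both stops: the reject (near y = 0) stuck down and now stands in the large green bowl; the good one (near y = -0.245) is still in place, its plunger back up to about 2.2 mm below its start (3 mm allowed), and the job is handed in with no verdict shown.

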